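# Close the food processor's safety arm and hold the dial at pulse

### The arm

A 7-joint arm with a two-finger parallel gripper is mounted at the origin on a cart in front of the work surface, level with it; the furniture and walls round the work are solid. World frame = base frame: x ahead of the robot, y to its left, z up, the work surface at z = 0. Lengths are in m, angles in rad, forces in N, time in s.
With the tool pointing down it reaches from about 0.425 to 0.825 m from the base axis. Payload 3.6 kg.
Tool frame: the origin (TCP) lies midway between the tips of the shut fingers; the grasp point (between the pads) lies 19 mm behind it (robot.grip_depth is the distance from the TCP to the grasp point, in m); z points along the fingers, y is the line along which they close (so a half turn about z gives the same grasp; the last joint's range is limited). The gripper opens to 85 mm and grips with 20 to 120 N. Pads are 22 mm wide; open, the fingers measure 114 mm over their backs; the gripper's body (76 mm by 85 mm) begins 54 mm behind the grasp point. The pads swing forward as they close: fully open they stand 13 mm farther back than shut.
Start: joints at [-1.3, 0.615, -0.013, 1.423, 0.008, 1.103, -0.04], TCP at [0.191, 0.621, 0.231] pointing down, gripper open.
Joint ranges: [-3.12, 3.12], [-0.3, 2.06], [-1.34, 1.32], [0.26, 2.42], [-1.36, 4.5], [0.01, 1.98], [-2.84, 2.84]. Speed limits (rad/s): [2.79, 2.79, 3.14, 3.14, 3.14, 3.14, 3.14].

### API

Orientations are given as [roll, pitch, yaw] about the fixed x, y, z axes, in that order (R = Rz(yaw) Ry(pitch) Rx(roll)).
In Python, from station import observe, imaging, workorder, finder, robot gives the robot as it stands. The module is installed in compiled form; this text tells all that it offers.
- The arm moves only by the shell command python3 -m creep 'ROWS' [FORCE]. ROWS is JSON, a list of rows, each a list of 3 entries, a list of its own where there are three numbers: the opening, from -1 (shut) to 1 (fully open), then the shift along the tool's x, y, z in cm, then the turn, a rotation vector about the tool's x, y, z in degrees. In form: [[grip, [dx, dy, dz], [rx, ry, rz]], ...]. A call has 1 to 8 rows; each row is the pose to reach, as a shift and turn from the pose commanded when the call began, along the tool's axes at that moment; what a row does not reach only later rows make up. A row lasts 1/8 s, in which the tool goes at most 62.5 mm and 10.7 degrees, less where a joint would pass 70% of its speed; a pose out of reach is approached as far as the arm can. A call with a gripper value outside its range is refused whole. The fingers move at their own pace and stop on an object; FORCE is the grip in N (left out, the last holds). Time passes only in rows, so rows that repeat a pose let the fingers close. It gives the time, the measured TCP pose, the force, the opening and the grip force at its end, in the units of the state.
- observe(): the state, without advancing time (a new reading comes with each control period).
- imaging.grab_frame(name): name is "side" or "top"; returns the picture (480x640x3 uint8, blue, green, red); there is no depth.
- imaging.camera_params(name): a dict with "mtx" (3x3 intrinsics, pixels), "pose" (4x4, takes a point from camera to world coordinates). Camera axes: x right, y up, looking along -z (the intrinsics and any distortion apply to the point x, -y, -z); pixel columns grow to the right and rows downward; lengths in m; the calibration is good to about 2 mm. A picture is of the moment at which its call begins. camera_params takes no time and is no camera call.
- workorder.close_job(): hands the job in; it is judged then, once.
Trained networks look in the newest picture that a camera, given by its name, has taken for a name from the list of things; names that differ only in an ending like _2 or _b are one class to them, and where a whole thing is asked for, a point or a joint stands for the part that bears it (a point fixed in the world has none). Each returns a list of dicts, best first, with "score" (0 to 1); they miss things now and then, are a little off and sometimes report something else, mostly with a low value. They report only what shows in the picture. A call takes as long as a camera call.
- finder.spot_in(target, camera): "at" ([column, row] in pixels, amid what is visible of it).
- finder.place_of(target, camera): "at" ([column, row] in pixels: a listed point, or the origin of a listed thing).
The state is a dict: "t": time; "joint_pos": joint angles; "qd": joint speeds; "joint_torque": joint torques, N m; "tool_pos": TCP position; "tcp_rot": TCP orientation; "force": force on the tool from outside, world axes, zero at the start; "wrist_torque": the same for the moment, N m; "width": finger opening in m; "gripper_force": force on a finger pad.
Only numpy, scipy, OpenCV 4.12 (cv2) and the standard library are available. Lean on these libraries where they do the work, as an engineer would, in place of code of your own. Each camera call takes 0.05 s, during which the arm holds its last target. There are 200 camera calls.

### The job

The food processor on the table is loaded and its lid is on. With the dial left at off, swing the safety arm by its red knob over the lid until it meets its stop; only then turn the dial clockwise by its bar, past both speed clicks to the end of its orange spring-return sector, and keep it there with the gripper: the dial springs back if let go, so finish while still holding it. Leave the other things on the table as they stand.

Things in the scene. Friction and masses are not known exactly. Their poses are not given: they have to be found in the camera images.
- processor: food processor that stands firmly on the table and does not move: low white plinth 236 mm deep (x) by 316 mm wide (y); white motor column at its left (+y), grey deck 186 mm above the table; steel bowl with black lid at its right (-y), lid centre at [0, -0.075], lid boss 184 mm high, short black feed chute on the lid in front of the boss 204 mm high. Origin: middle of the underside; x points from its front (towards the robot) to its back, y to its left, z up
- lock_arm (a joint): safety arm (dark steel, 24 mm wide, top 214 mm above the table) on a vertical pivot on the column's deck, in rad: 0 = home against its stop, its rubber foot over the lid boss; grows counter-clockwise from above as it swings off the lid towards the back, to 1.5. Starts between 0.8 and 1.2. Friction of about 0.12 N m holds it wherever it is left
- red_knob (a point): centre of the red upright knob on the free end of the safety arm, on the knob's axis 237 mm above the table: round, 17 mm thick at its foot and 25 mm near its top, from 213 to 257 mm above the table; the knob is fixed to the arm. x points along the arm away from the pivot
- lock_pivot (a point): point on the vertical pivot axis of the safety arm, at the height of red_knob and 169 mm from it
- dial (a joint): dial on the column's deck in front of the arm's pivot, turned about the vertical, in rad: 0 = off, grows clockwise from above; clicks at about 0.54 (one dot) and 1.07 (two dots), where it stays by itself; beyond that the orange sector, stop at 1.3, from which it springs back to 1.07 when let go. Clicks and return spring ask at most about 0.15 N m. Starts at off
- dial_bar (a point): black bar grip of the dial with a white pointer line, 48 mm long (x), 13 mm thick (y), 30 mm high (z), standing on a round black skirt 58 mm across whose top is 8 mm above the deck (fingertips stay above the skirt); pinched across its thickness from above. Origin: its centre, on the dial's axis, 207 mm above the table; x points along the bar to the pointer end (turns with the dial)
- kettle_1: white kettle, 142x184 mm, 213 mm high, fixed at the back left corner; origin under its base. (A kitchen-roll stand 308 mm high stands at the back right corner, about 0.83 m from the robot)
- carafe_1: glass carafe with black lid and handle, 165x122 mm, 128 mm high, fixed at the back right; origin under its base
- coffee_jar: jar with yellow cap, 59 mm across, 105 mm high, at the back of the table; origin under its base
- spice_a: spice jar with red cap, 45 mm across, 106 mm high, at the back; origin under its base
- spice_b: spice jar with red cap, 45 mm across, 106 mm high, at the back; origin under its base
- spice_c: spice jar with red cap, 45 mm across, 106 mm high, at the back; origin under its base
- tumbler: clear drinking glass, 75 mm across, 89 mm high, on a cork mat at the right; origin under its base
- tin: blue tin, 64x90x62 mm, at the right; origin under its base
- mill: small mill, 44 mm across, 90 mm high, at the right; origin under its base
- book: blue notebook 210x152x14 mm at the left, spectacles on it; origin under its middle

How it is judged:
On the way, in this order (a step that is already met when the one before it is completed fails the run):
1. the safety arm is home over the lid while the dial is still at off (value of joint lock_arm below 0.06 rad and value of joint dial below 0.2 rad), for 0.2 s.
2. the gripper holds the dial in the orange sector, past both clicks, the safety arm home (value of joint dial above 1.2 rad and value of joint lock_arm below 0.06 rad and contact force between the fingers and dial above 0.5 N), for 0.5 s.
At the end, for the whole second after the job is handed in: The gripper holds the dial bar (contact force over 0.5 N) turned to more than 1.20 rad, in the orange sector, and the safety arm is within 0.06 rad of its home stop (all of step 2); the arm keeps its last pose, push and grip.
It fails at once if the dial is turned out of off before the safety arm is home (value of joint dial above 0.3 rad and value of joint lock_arm above 0.12 rad).
It fails at once if a bystander is displaced by more than 20 mm (distance of any of coffee_jar, spice_a, spice_b, spice_c, tumbler, tin, mill, book from where it was at the start of the episode above 0.02 m).
It also fails if it takes over 56 s, if anything falls off the work surface, if the arm or the gripper's body presses on something with over 40 N, if the wrist force passes 120 N, or if a joint passes its speed limit or range.

## Working session

There is one attempt and no reset: what is moved stays moved. The work goes in short steps, Python scripts to look and compute and a shell command to move; the robot and the scene stay as the last step left them, time stands still between calls to the robot, and variables do not carry over. Pictures are saved under pics/ and viewed, at most 10 in all, crops included, and the job is handed in when it is done.

```bash
mkdir -p pics
cat > h.py <<'E'
import numpy as np, cv2
from scipy.spatial.transform import Rotation as Ro
from station import observe, imaging, workorder, finder, robot
def ray(cam,px):
    c=imaging.camera_params(cam); K=np.array(c["mtx"]); T=np.array(c["pose"])
    d=np.linalg.inv(K)@[px[0],px[1],1]; d=T[:3,:3]@[d[0],-d[1],-d[2]]
    return T[:3,3],d
def at_z(cam,px,z):
    o,d=ray(cam,px); return o+d*(z-o[2])/d[2]
def tri(a,b):
    (o1,d1),(o2,d2)=ray("side",a),ray("top",b)
    s=np.linalg.lstsq(np.c_[d1,-d2],o2-o1,rcond=None)[0]
    p,q=o1+d1*s[0],o2+d2*s[1]; return (p+q)/2,np.linalg.norm(p-q)
E
python3 - <<'E'
from h import *
np.set_printoptions(precision=4,suppress=True)
for c in ("side","top"):
    cv2.imwrite(f"pics/{c}0.png",imaging.grab_frame(c)); p=imaging.camera_params(c); print(c,[k for k in p],np.array(p["pose"])[:3,3])
Z=dict(red_knob=.237,lock_pivot=.237,dial_bar=.207,processor=0)
for n,z in Z.items():
    r={}
    for c in ("side","top"):
        L=finder.place_of(n,c)[:2]
        for e in L: print(n,c,e["at"],round(e["score"],2),at_z(c,e["at"],z))
        if L: r[c]=L[0]["at"]
    if len(r)==2: print("  tri",*tri(r["side"],r["top"]))
s=observe();print(s["t"],s["tool_pos"],s["tcp_rot"],s["width"])
E
```

```text
side ['mtx', 'pose'] [-0.0575 -1.0103  0.7172]
top ['mtx', 'pose'] [ 0.4477 -0.0248  1.2429]
red_knob side [334.7, 181.1] 0.56 [0.6876 0.0628 0.237 ]
red_knob top [291.0, 189.4] 0.93 [0.6855 0.049  0.237 ]
  tri [0.6818 0.0499 0.2426] 0.005320822644257456
lock_pivot side [269.5, 183.5] 0.76 [0.5511 0.1486 0.237 ]
lock_pivot top [241.8, 254.2] 0.87 [0.5462 0.1516 0.237 ]
  tri [0.5488 0.1503 0.2369] 0.005738325267313944
dial_bar side [238.3, 207.7] 0.8 [0.45   0.1228 0.207 ]
dial_bar side [281.5, 283.6] 0.4 [ 0.3545 -0.244   0.207 ]
dial_bar top [462.1, 242.4] 0.73 [ 0.5748 -0.3217  0.207 ]
dial_bar top [250.9, 301.5] 0.58 [0.4472 0.1353 0.207 ]
  tri [ 0.432  -0.2254  0.3716] 0.2582409484322334
processor side [280.0, 287.0] 0.65 [0.5102 0.0548 0.    ]
processor top [295.5, 272.1] 0.67 [0.5227 0.053  0.    ]
  tri [ 0.5176  0.0559 -0.0024] 0.01200065849968355
0.5 [0.1907 0.6213 0.2313] [-3.1415 -0.      2.8439] 0.0854282349547223
```

View pics/top0.png

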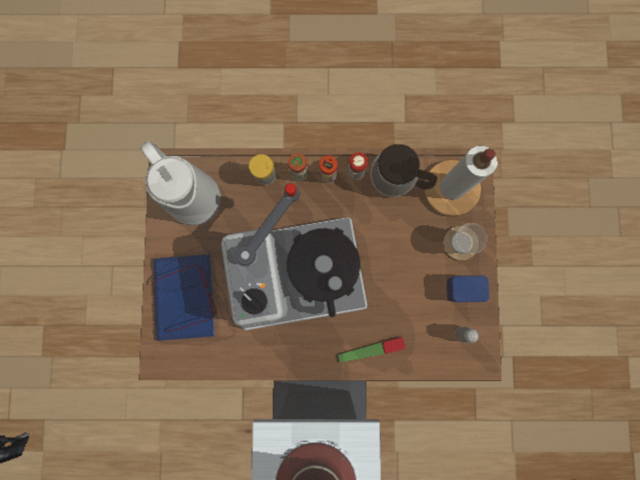

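View pics/side0.png

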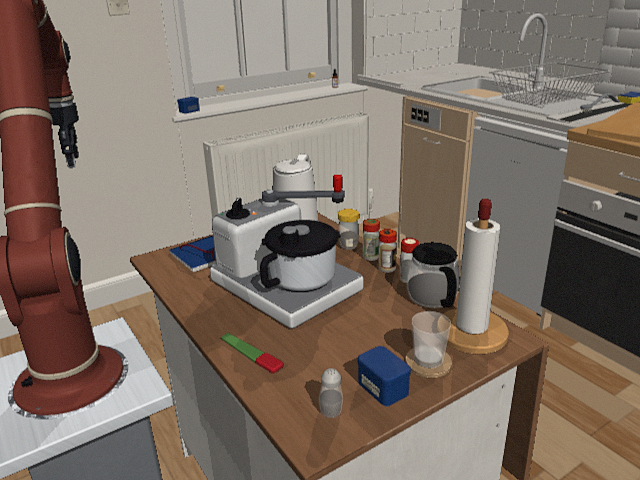

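The top view shows the knob at (291,190), pivot at (244,256), dial bar at (253,300) with its pointer up-left, and lid centre at about (323,263). The side view agrees. Knob to pivot comes out at about 0.17 m, as specified. The top camera's best dial_bar hit, at (462,242), is the tumbler, so I'm rejecting it.

```bash
cat >> h.py <<'E'
def rel(p,yaw,s=None):
    s=s or observe(); R=Ro.from_euler("xyz",s["tcp_rot"])
    d=R.inv().apply(np.array(p)-s["tool_pos"])*100
    w=(R.inv()*Ro.from_euler("xyz",[np.pi,0,yaw])).as_rotvec(degrees=True)
    print("shift",d.round(1),"turn",w.round(1))
E
python3 -c "
from h import *
rel([.684,.05,.30],2.51)"
```

```text
shift [-63.9 -40.2  -6.9] turn [-0.   0.  19.1]
```

```bash
python3 -m creep '[[1,[0,0,-6.9],[0,0,0]],[1,[-5,-3.2,-6.9],[0,0,5]],[1,[-10,-6.4,-6.9],[0,0,10]],[1,[-15,-9.6,-6.9],[0,0,19]],[1,[-20,-12.8,-6.9],[0,0,19]],[1,[-25,-16,-6.9],[0,0,19]],[1,[-30,-19,-6.9],[0,0,19]],[1,[-35,-22,-6.9],[0,0,19]]]' 20
python3 -c "
from h import *
rel([.684,.05,.30],2.51)"
```

```text
t: 1.5
tool_pos: [0.4618, 0.307, 0.3007]
tcp_rot: [3.141, 0.0, 2.512]
force: [0.6, 1.3, -0.4]
width: 0.0855
gripper_force: 0.0
shift [-33.1  -7.7   0.1] turn [0.1 0.  0.1]
```

```bash
python3 -m creep '[[0.3,[-5.5,-1.3,0],[0,0,0]],[0.3,[-11,-2.6,0],[0,0,0]],[0.3,[-16.5,-3.9,0],[0,0,0]],[0.3,[-22,-5.2,0],[0,0,0]],[0.3,[-27.5,-6.5,0],[0,0,0]],[0.3,[-33.1,-7.7,0],[0,0,0]],[0.3,[-33.1,-7.7,0],[0,0,0]]]'
python3 - <<'E'
from h import *
im={c:imaging.grab_frame(c) for c in ("top","side")}
for c in im:
    for e in finder.place_of("red_knob",c)[:2]: print(c,e["at"],e["score"],at_z(c,e["at"],.237))
o=[cv2.resize(im[c][y:y+150,x:x+200],(400,300),interpolation=3) for c,x,y in (("top",190,120),("side",230,90))]
cv2.imwrite("pics/a1.png",np.hstack(o))
rel([.684,.05,.222],2.51)
E
```

```text
t: 2.38
tool_pos: [0.6847, 0.044, 0.299]
tcp_rot: [-3.137, 0.003, 2.503]
force: [0.1, 0.4, 0.2]
width: 0.0557
gripper_force: 0.0
side [336.0, 178.4] 0.97 [0.70135681 0.07670776 0.237     ]
shift [-0.3 -0.2  7.8] turn [ 0.1 -0.1  0.3]
```

View pics/a1.png

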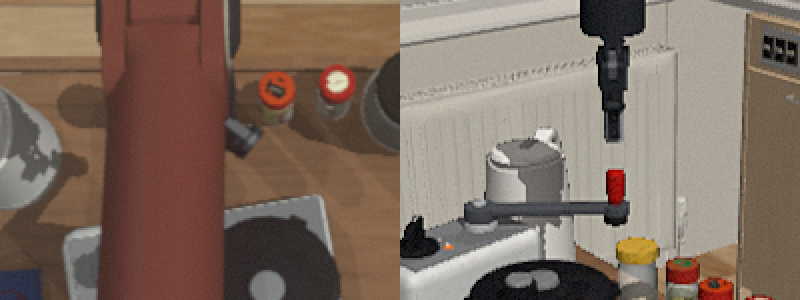

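The crop shows the gripper directly above the knob in the side view, with the knob at about (337,183) in the full frame. That matches the top-view estimate, so I'm descending around it.

```bash
python3 -m creep '[[0.3,[0,-0.1,3],[0,0,0]],[0.3,[0,-0.1,5],[0,0,0]],[0.3,[0,-0.1,6.5],[0,0,0]],[0.3,[0,-0.1,7.8],[0,0,0]],[-0.1,[0,-0.1,7.8],[0,0,0]],[-0.1,[0,-0.1,7.8],[0,0,0]]]'
python3 - <<'E'
from h import *
im=imaging.grab_frame("side")
cv2.imwrite("pics/a2.png",cv2.resize(im[90:240,230:430],(600,450),interpolation=3))
s=observe(); piv=np.array([.5475,.151])
print(s["tool_pos"],s["width"],s["force"])
for k in range(1,9):
    a=-.63-k*1.05/8; p=piv+.169*np.array([np.cos(a),np.sin(a)]); rel([*p,.221],a+np.pi)
E
```

```text
t: 3.32
tool_pos: [0.6829, 0.0505, 0.2231]
tcp_rot: [3.141, 0.001, 2.512]
force: [0.3, 0.2, 0.4]
width: 0.0382
gripper_force: 0.0
[0.68303007 0.05046477 0.22330476] 0.03840746706618487 [-1.02472072  0.13644089  0.8840639 ]
shift [ 0.1 -2.1  0.2] turn [0.1 0.1 7.6]
shift [ 0.6 -4.2  0.2] turn [ 0.1  0.1 15.1]
shift [ 1.3 -6.3  0.2] turn [ 0.1  0.1 22.6]
shift [ 2.3 -8.3  0.2] turn [ 0.1  0.1 30.1]
shift [  3.5 -10.2   0.2] turn [ 0.1  0.1 37.6]
shift [  5.  -11.8   0.2] turn [ 0.1  0.1 45.2]
shift [  6.6 -13.3   0.2] turn [ 0.1  0.  52.7]
shift [  8.5 -14.5   0.2] turn [ 0.1  0.  60.2]
```

View pics/a2.png

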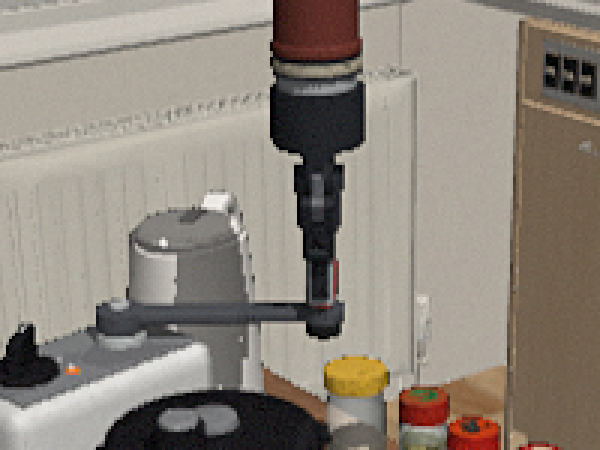

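The fingers straddle the knob just above the arm, at crop (322,285). I'll swing along the arc now.

```bash
python3 -m creep '[[-0.1,[0,-1,0],[0,0,4]],[-0.1,[0.1,-2.1,0],[0,0,7.5]],[-0.1,[0.3,-3.2,0],[0,0,11]],[-0.1,[0.6,-4.2,0],[0,0,15]],[-0.1,[0.9,-5.3,0],[0,0,19]],[-0.1,[1.3,-6.3,0],[0,0,22.5]],[-0.1,[1.8,-7.3,0],[0,0,26]],[-0.1,[2.3,-8.3,0],[0,0,30]]]'
python3 - <<'E'
from h import *
piv=np.array([.5475,.151])
for k in range(9,20):
    a=-.63-k*1.05/16; p=piv+.169*np.array([np.cos(a),np.sin(a)]); rel([*p,.222],a+np.pi)
E
```

```text
t: 4.38
tool_pos: [0.6157, -0.0032, 0.2234]
tcp_rot: [3.139, 0.001, 1.986]
force: [0.7, 0.9, -0.2]
width: 0.0378
gripper_force: 0.4
shift [-0.  -1.1  0.1] turn [0.2 0.1 3.8]
shift [ 0.1 -2.2  0.1] turn [0.2 0.  7.5]
shift [ 0.3 -3.3  0.1] turn [ 0.2  0.  11.3]
shift [ 0.5 -4.4  0.1] turn [ 0.2  0.  15. ]
shift [ 0.9 -5.5  0.1] turn [ 0.2  0.  18.8]
shift [ 1.3 -6.5  0.1] turn [ 0.2  0.  22.6]
shift [ 1.7 -7.5  0.1] turn [ 0.2  0.  26.3]
shift [ 2.2 -8.5  0.1] turn [ 0.2  0.  30.1]
shift [ 2.8 -9.4  0.1] turn [ 0.2  0.  33.8]
shift [  3.5 -10.3   0.1] turn [ 0.2  0.  37.6]
shift [  4.2 -11.2   0.1] turn [ 0.2 -0.  41.4]
```

```bash
python3 -m creep '[[-0.1,[0,-1.1,0],[0,0,4]],[-0.1,[0.1,-2.2,0],[0,0,7.5]],[-0.1,[0.3,-3.3,0],[0,0,11]],[-0.1,[0.5,-4.4,0],[0,0,15]],[-0.1,[0.9,-5.5,0],[0,0,19]],[-0.1,[1.3,-6.5,0],[0,0,22.5]],[-0.1,[1.5,-7.0,0],[0,0,24]],[-0.1,[1.7,-7.5,0],[0,0,26]]]'
python3 -m creep '[[-0.1,[0,-0.3,0],[0,0,0]],[-0.1,[0,-0.6,0],[0,0,0]],[-0.1,[0.1,-0.9,0],[0,0,0]]]'
```

```text
t: 5.38
tool_pos: [0.5402, -0.0179, 0.223]
tcp_rot: [3.139, -0.0, 1.534]
force: [1.2, 0.1, 0.7]
width: 0.0386
gripper_force: 0.4
t: 5.75
tool_pos: [0.5305, -0.0168, 0.2223]
tcp_rot: [-3.142, 0.0, 1.535]
force: [-0.2, -0.4, -0.1]
width: 0.0385
gripper_force: 0.4
```

```bash
python3 -m creep '[[-0.1,[0,-0.3,0],[0,0,0]],[-0.1,[0,-0.6,0],[0,0,0]],[-0.1,[0,-0.9,0],[0,0,0]]]'
python3 -m creep '[[-0.1,[0,-0.3,0],[0,0,0]],[-0.1,[0,-0.6,0],[0,0,0]],[-0.1,[0,-0.6,0],[0,0,0]]]'
```

```text
t: 6.12
tool_pos: [0.5249, -0.0164, 0.2225]
tcp_rot: [3.133, 0.001, 1.535]
force: [12.3, -1.7, -8.6]
width: 0.0383
gripper_force: 5.7
t: 6.5
tool_pos: [0.5249, -0.0164, 0.2234]
tcp_rot: [3.12, 0.003, 1.536]
force: [19.3, -1.3, -13.0]
width: 0.0384
gripper_force: 9.6
```

The arm is at its stop: the TCP stalled with a steady 19 N push, at the predicted home. Next I back off to centre, rise clear, and look again.

```bash
python3 -m creep '[[-0.1,[0,0.5,0],[0,0,0]],[-0.1,[0,1.2,0],[0,0,0]],[0.3,[0,1.2,0],[0,0,0]],[0.3,[0,1.2,0],[0,0,0]],[0.3,[0,1.2,-4],[0,0,0]],[0.3,[0,1.2,-9],[0,0,0]],[1,[0,-2,-10],[0,0,-10]],[1,[0,-4,-10],[0,0,-20]]]'
python3 - <<'E'
from h import *
im={c:imaging.grab_frame(c) for c in ("top","side")}
for n,z in (("red_knob",.237),("dial_bar",.207)):
  for c in im:
    for e in finder.place_of(n,c)[:2]: print(n,c,e["at"],e["score"],at_z(c,e["at"],z))
im["top"]=cv2.imread("pics/top0.png")
o=[cv2.resize(im[c][y:y+h,x:x+h],(400,400),interpolation=2) for c,x,y,h in (("top",223,270,60),("side",210,130,150))]
cv2.imwrite("pics/a3.png",np.hstack(o))
E
```

```text
t: 7.5
tool_pos: [0.4744, -0.0149, 0.3234]
tcp_rot: [3.14, 0.0, 1.889]
force: [-0.3, -0.5, -0.7]
width: 0.0852
gripper_force: 0.0
red_knob side [295.2, 205.1] 0.92 [ 0.52891293 -0.0090526   0.237     ]
dial_bar top [255.0, 299.1] 0.65 [0.45228496 0.12659398 0.207     ]
dial_bar top [400.2, 177.9] 0.17 [ 0.71832341 -0.1898358   0.207     ]
dial_bar side [237.9, 205.6] 0.57 [0.45501198 0.13519495 0.207     ]
```

View pics/a3.png

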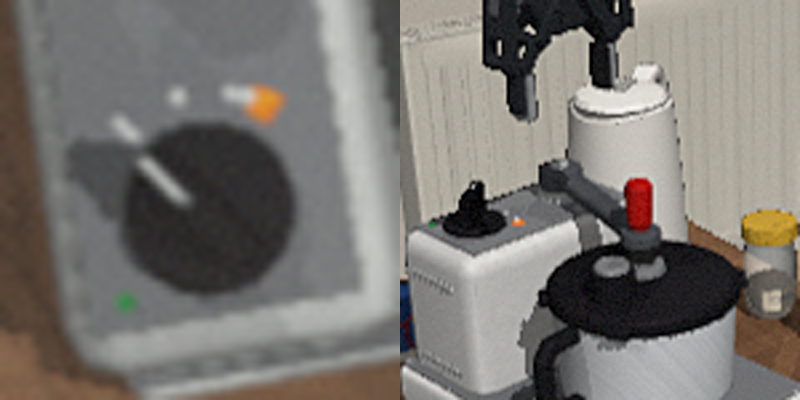

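The arm is home in the side view, with the knob over the lid boss and its foot on it. The skirt centre is at crop (210,208). The pointer runs up-left at about 45° and the orange sector lies clockwise of it, to the right.

Run:
```python
from h import *
f=lambda u,v:np.array([223+u*.15,270+v*.15])
c=at_z("top",f(210,208),.193); print("skirt",c)
a,b=at_z("top",f(140,160),.222),at_z("top",f(188,205),.222); d=a-b; th=np.arctan2(d[1],d[0]); print("bar end",a,"angle",th,"centre",a-.024*d/np.linalg.norm(d))
c2=at_z("top",f(125,128),.187)-c; print("off mark",np.arctan2(c2[1],c2[0]))
o=at_z("top",f(265,103),.187)-c; print("orange",np.arctan2(o[1],o[0]))
rel([c[0],c[1],.29],th+np.pi); print(observe()["joint_pos"])
```

```text
skirt [0.44780733 0.12965267 0.193     ]
bar end [0.46295781 0.14789372 0.222     ] angle 0.829155429295145 centre [0.44674584 0.13019705 0.222     ]
off mark 0.8421272836871793
orange -0.4517220969552556
shift [14.6  1.7  3.2] turn [  -0.    -0.  -119.7]
[-0.33990349  0.27095056  0.42776163  1.76679768 -0.12273314  1.13028798
  0.43801797]
```

```bash
python3 -m creep '[[0.25,[3,0.4,0],[0,0,-10]],[0.25,[7,0.8,0],[0,0,-20]],[0.25,[11,1.2,0],[0,0,-30]],[0.25,[14.6,1.7,0],[0,0,-40]],[0.25,[14.6,1.7,0],[0,0,-50]],[0.25,[14.6,1.7,0],[0,0,-60]],[0.25,[14.6,1.7,1],[0,0,-70]],[0.25,[14.6,1.7,2],[0,0,-80]]]'
python3 -m creep '[[0.25,[0,0,0],[0,0,-10]],[0.25,[0,0,0],[0,0,-20]],[0.25,[0,0,0],[0,0,-30]],[0.25,[0,0,0],[0,0,-40]],[0.25,[0,0,0],[0,0,-40]]]'
python3 -c "
from h import *
rel([.4475,.13,.20],3.975);print(observe()['joint_pos'])"
```

```text
t: 8.8
tool_pos: [0.4475, 0.1296, 0.3015]
tcp_rot: [-3.141, -0.001, -2.999]
force: [0.9, -0.0, -0.6]
width: 0.0534
gripper_force: 0.0
t: 9.43
tool_pos: [0.4473, 0.1294, 0.3018]
tcp_rot: [3.141, -0.001, -2.308]
force: [0.0, 1.5, 0.1]
width: 0.0537
gripper_force: 0.0
shift [-0.1  0.  10.2] turn [ 0. -0. -0.]
[-0.30385937  0.25709141 -0.03177803  1.81836119  0.00900876  1.06718196
  2.0651697 ]
```

```bash
python3 -m creep '[[0.25,[0,0,4],[0,0,0]],[0.25,[0,0,7],[0,0,0]],[0.25,[0,0,8.5],[0,0,0]],[0.25,[0,0,9.2],[0,0,0]],[0.25,[0,0,9.8],[0,0,0]],[0.25,[0,0,10.2],[0,0,0]]]' 40
python3 - <<'E'
from h import *
im=imaging.grab_frame("side"); cv2.imwrite("pics/a4.png",cv2.resize(im[130:250,180:340],(640,480),interpolation=2))
E
```

```text
t: 10.18
tool_pos: [0.4472, 0.1296, 0.2004]
tcp_rot: [-3.141, 0.001, -2.306]
force: [0.3, 0.5, 0.1]
width: 0.0535
gripper_force: 0.0
```

View pics/a4.png

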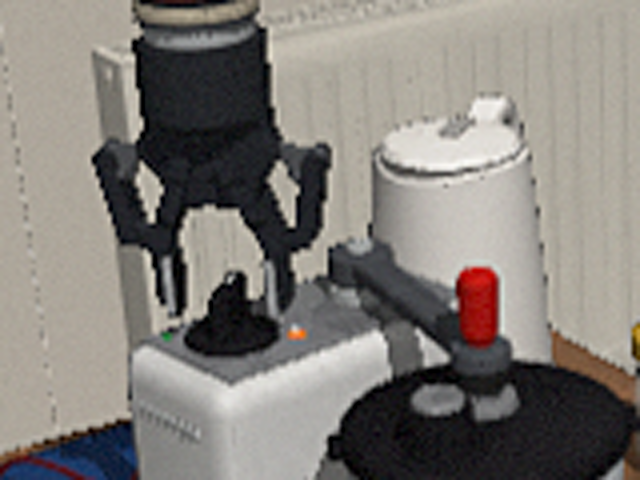

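The fingers stand on both sides of the dial bar, which is at crop (230,300), and clear of the skirt. The arm is still home. Closing now.

```bash
python3 -m creep '[[-0.3,[0,0,0],[0,0,0]],[-0.6,[0,0,0],[0,0,0]],[-1,[0,0,0],[0,0,0]],[-1,[0,0,0],[0,0,0]],[-1,[0,0,0],[0,0,0]],[-1,[0,0,0],[0,0,0]]]' 40
```

```text
t: 10.98
tool_pos: [0.4472, 0.1294, 0.2008]
tcp_rot: [-3.141, 0.001, -2.305]
force: [-0.0, -0.8, 5.8]
width: 0.012
gripper_force: 43.1
```

```bash
python3 -m creep '[[-1,[0,0,0],[0,0,6]],[-1,[0,0,0],[0,0,12]],[-1,[0,0,0],[0,0,18]],[-1,[0,0,0],[0,0,24]],[-1,[0,0,0],[0,0,30]],[-1,[0,0,0],[0,0,36]],[-1,[0,0,0],[0,0,42]],[-1,[0,0,0],[0,0,42]]]' 40
python3 -m creep '[[-1,[0,0,0],[0,0,6]],[-1,[0,0,0],[0,0,12]],[-1,[0,0,0],[0,0,18]],[-1,[0,0,0],[0,0,24]],[-1,[0,0,0],[0,0,28]],[-1,[0,0,0],[0,0,30]],[-1,[0,0,0],[0,0,30]]]'
python3 -c "
from h import *
s=observe();print(s['wrist_torque'],s['tcp_rot'])"
```

```text
t: 11.98
tool_pos: [0.4462, 0.1314, 0.2008]
tcp_rot: [3.14, -0.0, -3.035]
force: [-3.1, 2.9, 6.4]
width: 0.0122
gripper_force: 43.2
t: 12.85
tool_pos: [0.4465, 0.1329, 0.2008]
tcp_rot: [3.138, -0.001, 2.726]
force: [-2.2, 5.2, 6.2]
width: 0.0122
gripper_force: 43.1
[0.97966245 0.33145112 0.1094586 ] [ 3.13782283e+00 -1.48770170e-03  2.72600000e+00]
```

```bash
for i in 1; do python3 -m creep '[[-1,[0,0,0],[0,0,2]],[-1,[0,0,0],[0,0,4]],[-1,[0,0,0],[0,0,5]],[-1,[0,0,0],[0,0,5]]]'; done
python3 - <<'E'
from h import *
s=observe();print(s['wrist_torque'],s['tcp_rot'])
im=imaging.grab_frame("side"); cv2.imwrite("pics/a5.png",cv2.resize(im[130:250,180:340],(640,480),interpolation=2))
E
```

```text
t: 13.35
tool_pos: [0.4466, 0.1331, 0.2008]
tcp_rot: [3.138, -0.001, 2.643]
force: [-0.9, 4.8, 5.5]
width: 0.012
gripper_force: 43.7
[0.95988121 0.30818969 0.74032704] [ 3.13827598e+00 -1.21910319e-03  2.64283340e+00]
```

View pics/a5.png

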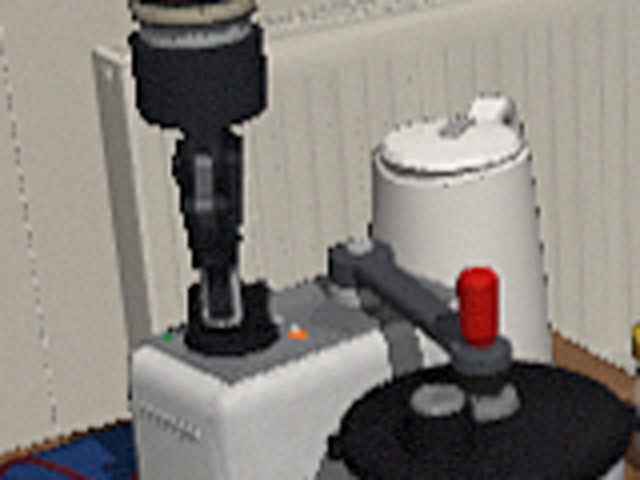

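The gripper still holds the bar at crop (222,300), and the arm is home. The moment about z rose from 0.11 to 0.74 N m, so the dial is against its end stop. I'll hold for half a second and hand in.

```bash
python3 -m creep '[[-1,[0,0,0],[0,0,0]],[-1,[0,0,0],[0,0,0]],[-1,[0,0,0],[0,0,0]],[-1,[0,0,0],[0,0,0]],[-1,[0,0,0],[0,0,0]],[-1,[0,0,0],[0,0,0]]]'
python3 -c "
from h import *
s=observe();print(s['wrist_torque'],s['tcp_rot'],s['gripper_force']); print(workorder.close_job())"
```

```text
t: 14.15
tool_pos: [0.4466, 0.1331, 0.2008]
tcp_rot: [3.138, -0.001, 2.643]
force: [-1.6, 4.3, 4.7]
width: 0.0119
gripper_force: 43.7
[1.00812032 0.30119165 0.72526736] [ 3.13822806e+00 -1.16799276e-03  2.64293440e+00] 43.69748890399933
the job is handed in; nothing more can be done
None
```

I handed the job in at about 14 s: the safety arm is home over the lid, and the gripper is still holding the dial at its end stop past both clicks (about 1.3 rad, 44 N grip); the hand-in gave no verdict.

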